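# Push the rubbing stone into its keeper

### The job

Push the larger, grey rubbing stone along the bench top into the empty wooden keeper that it lies in front of, lengthwise between the two guide rails, until its near end is level with the front ends of the rails or just inside them. The keeper is freshly lacquered, so neither the stone nor the gripper may touch any part of it; line the stone up with nudges as needed and push gently with the fingertips from outside, never taking it between the fingers or lifting it. Leave the other things on the bench where they are and let go of the stone at the end.

Things in the scene. Friction and masses are not known exactly. Their poses are not given: they have to be found in the camera images.
- stone: the stone to push: plain grey, slightly greenish, box-shaped rubbing stone, 41 mm wide, 101 long, 25 high, 0.2 to 0.4 kg, loose, flat on the bench just outside the mouth of the empty keeper, up to 30 mm out of line with the lane and up to 0.25 rad askew. Origin at the centre of its underside; y axis along its length, roughly parallel to the lane, x across its width, z up.
- keeper_empty: empty keeper, fixed to the bench: two pale wooden rails 130 mm long, 17 wide, 22 high, a 62 mm lane between them (bench as floor), open in front; an 18 mm end stop closes the far end, 130 mm from the mouth. Origin on the bench, mid-mouth between the rails' front ends; x along the lane, inward (away from the robot), y left. Stone's end level with the rail ends: its origin at x = 50 mm here.
- keeper_full: a second, identical keeper, fixed, left or right of the empty one, same frame, with the smaller stone in it; not part of the work.
- red_stone: bystander: smaller worn rubbing stone, pale dusty red, 36 x 84 x 20 mm, lying in the second keeper; origin at the centre of its underside, y axis along its length.
- granite_cap: bystander: round granite cap, 62 mm across, 47 mm high; origin at the centre of its underside.
- tape_measure: bystander: yellow tape measure standing on edge, 35 x 72 mm, 62 mm high; origin at the centre of its underside.
- wax_block: bystander: pale block of wax, 30 x 44 x 26 mm; origin at the centre of its underside.
Not all that is in view belongs to the job. What is shaped like the keeper_empty but turquoise is not meant.

How it is judged:
By the outcome, as a careful person would: the job done as asked, in the order asked, and still so for the second after the job is handed in, with the robot touching nothing.
It also fails if it takes over 56 s, if anything falls off the work surface, if the arm or the gripper's body presses on something with over 40 N, if the wrist force passes 120 N, or if a joint passes its speed limit or range.

### The arm

A 6-joint arm with a two-finger parallel gripper is mounted at the origin on a cart in front of the work surface, level with it; the furniture and walls round the work are solid. World frame = base frame: x ahead of the robot, y to its left, z up, the work surface at z = 0. Lengths are in m, angles in degrees, forces in N, time in s.
With the tool pointing down it reaches from about 0.35 to 0.95 m from the base axis. Payload 17.4 kg.
Tool frame: the origin (TCP) lies on the centre line of the jaws, within the pads' length; the fingertips stand 22 mm ahead of it and the grasp point (between the pads) lies 3 mm ahead of it; y points along the fingers, x is the direction in which the jaws open and shut, and the axes are right-handed (so a half turn about y gives the same grasp; the last joint's range is limited). The gripper opens to 93 mm and grips with 3 to 60 N. Pads are 15 mm wide; open, the fingers measure 128 mm over their backs; the gripper's body (75 mm by 188 mm) begins 65 mm behind the grasp point.
Start: joints at [62.75, 6.646, 82.598, -0, 90.757, -2.166], TCP at [0.286, 0.611, 0.241] pointing down, gripper open.
Joint ranges: [-162.19, 162.19], [-47.58, 125.68], [4.15, 143.07], [-65.23, 245.23], [0.69, 171.88], [-170.13, 170.13]. Speed limits (degrees/s): [108.29, 108.29, 127.2, 180, 180, 180].

### API

Orientations are given as a 3x3 rotation matrix whose columns are the frame's x, y, z axes.
In Python, from bench import arm, viewer gives the robot as it stands.
- The arm moves only by the shell command python3 -m crank 'ROWS' [FORCE]. ROWS is JSON, a list of rows, each a list of 3 entries, a list of its own where there are three numbers: the shift along the world's x, y, z in units of 50 mm (1.0 is 50 mm), then the turn about the world's z in units of 8 degrees (1.0 is 8 degrees), then the closure, from 0 (fully open) to 1 (shut). A call has exactly 8 rows; each row is the pose to reach, as a shift and turn from the pose measured when the call began; what a row does not reach only later rows make up. A row lasts 1/8 s, in which the tool goes at most 62.5 mm and 10.7 degrees, less where a joint would pass 70% of its speed; a pose out of reach is approached as far as the arm can. A call with a gripper value outside its range is refused whole. The fingers move at their own pace and stop on an object; FORCE is the grip in N (left out, the last holds). Time passes only in rows, so rows that repeat a pose let the fingers close, or fill a call up. It gives the time, the measured TCP pose, the force and the opening at its end, in the units of the state.
- arm.get_state(): the state, without advancing time (a new reading comes with each control period).
- viewer.read_camera(name): name is "side" or "top"; returns the picture (384x512x3 uint8, blue, green, red); there is no depth.
- viewer.get_calibration(name): a dict with "camera_matrix" (3x3 intrinsics, pixels), "origin" and "orientation" of the camera in the world. Camera axes: x right, y down, z forward; pixel columns grow to the right and rows downward; lengths in m; the calibration is good to about 2 mm. A picture is of the moment at which its call begins. get_calibration takes no time and is no camera call.
- arm.sign_off(): hands the job in, once; it reports no verdict.
The state is a dict: "t": time; "qpos": joint angles; "joint_velocities": joint speeds; "effort": joint torques, N m; "tcp_pos": TCP position; "tcp_rot": TCP orientation; "contact_force": force on the tool from outside, world axes, zero at the start; "ft_torque": the same for the moment, N m; "width": finger opening in m.
Only numpy, scipy, OpenCV 4.12 (cv2) and the standard library are available. Lean on these libraries where they do the work, as an engineer would, in place of code of your own. Each camera call takes 0.05 s, during which the arm holds its last target.

## Working session

There is one attempt and no reset: what is moved stays moved. The work goes in short steps, Python scripts to look and compute and a shell command to move; the robot and the scene stay as the last step left them, time stands still between calls to the robot, and variables do not carry over. Pictures are saved under pics/ and viewed, and the job is handed in when it is done.

```bash
mkdir -p pics; ls
python3 - <<'E'
from bench import arm, viewer
import cv2
for n in("top","side"):
    im=viewer.read_camera(n); cv2.imwrite(f"pics/{n}0.png",im); c=viewer.get_calibration(n); print(n,c)
s=arm.get_state(); print(s)
E
```

```text
pics
top {'camera_matrix': array([[359.75909434,   0.        , 264.01038763],
       [  0.        , 359.75909434, 191.90622831],
       [  0.        ,   0.        ,   1.        ]]), 'origin': array([0.28947126, 0.01926526, 1.17850001]), 'orientation': array([[ 0.01901852, -0.98830314,  0.15131161],
       [-0.99981828, -0.01899738,  0.00158546],
       [ 0.00130761, -0.15131427, -0.98848484]])}
side {'camera_matrix': array([[490.62102451,   0.        , 256.430542  ],
       [  0.        , 490.62102451, 191.45531129],
       [  0.        ,   0.        ,   1.        ]]), 'origin': array([0.46965081, 1.21287798, 0.92743327]), 'orientation': array([[-0.99943567, -0.03197105,  0.01030524],
       [-0.02727679,  0.59339051, -0.80445241],
       [ 0.01960416, -0.80427953, -0.5939277 ]])}
{'t': 0.1, 'qpos': array([ 6.27514084e+01,  6.67067250e+00,  8.26316604e+01, -6.16481429e-04,
        9.07571494e+01, -2.16631947e+00]), 'joint_velocities': array([-0.06166169, -0.06266441, -0.04714187,  0.03427481, -0.03013434,
       -0.09255172]), 'effort': array([ 3.00756285e-03, -7.22905827e+01, -6.23861432e+01,  7.82764005e-02,
        2.28042580e-02, -4.55575980e-05]), 'tcp_pos': array([0.2860868 , 0.61119365, 0.23999008]), 'tcp_rot': array([[ 4.23919092e-01, -4.65759114e-04, -9.05699943e-01],
       [ 9.05699468e-01, -9.27879998e-04,  4.23919347e-01],
       [-1.03782516e-03, -9.99999461e-01,  2.84917356e-05]]), 'contact_force': array([0.42182891, 0.15240397, 0.01388445]), 'ft_torque': array([-0.00967795,  0.00760084, -0.01431831]), 'width': 0.09302077065099179}
```

View pics/top0.png

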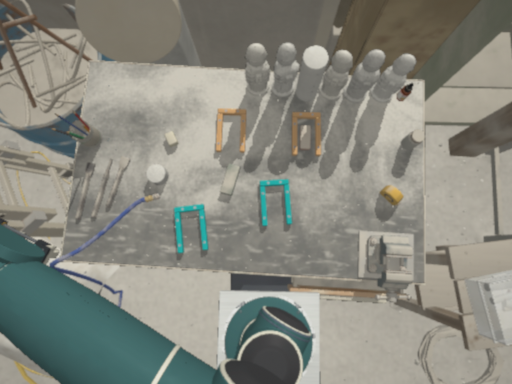

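View pics/side0.png

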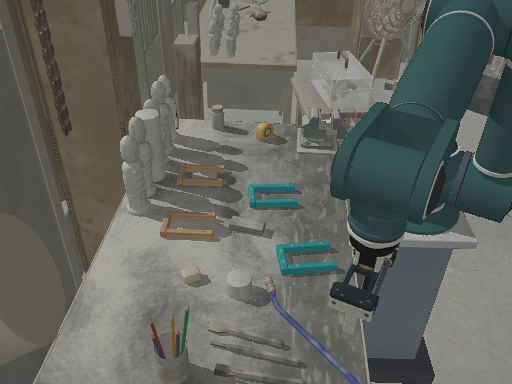

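Run:
```python
import cv2
im=cv2.imread("pics/top0.png")
c=cv2.resize(im[95:235,190:340],None,fx=5,fy=5,interpolation=cv2.INTER_CUBIC)
c=cv2.resize(im[95:215,200:335],None,fx=5,fy=5,interpolation=cv2.INTER_CUBIC);cv2.imwrite("pics/top0c.png",c)
im=cv2.imread("pics/side0.png")
c=cv2.resize(im[155:255,145:305],None,fx=5,fy=5,interpolation=cv2.INTER_CUBIC);cv2.imwrite("pics/side0c.png",c)
```

```text
(no output)
```

View pics/top0c.png

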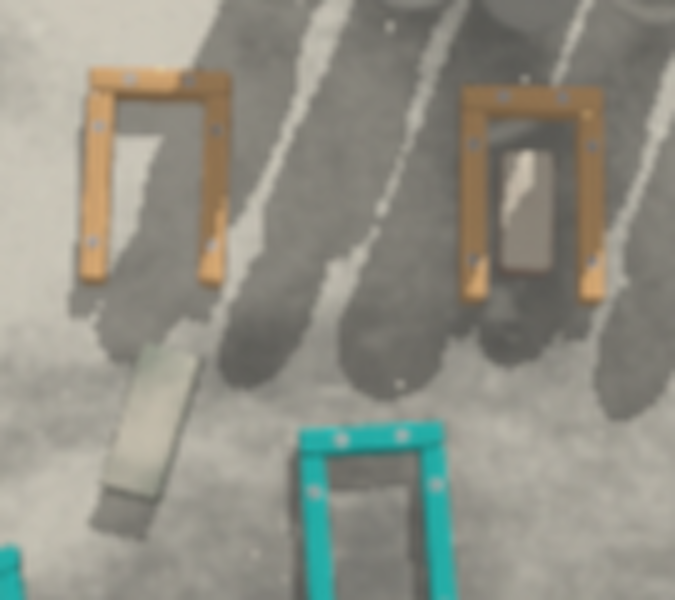

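View pics/side0c.png

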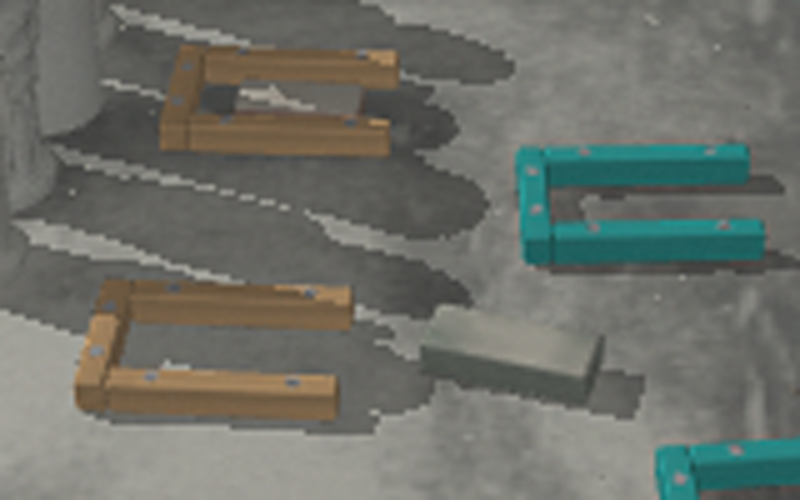

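```bash
cat > h.py <<'E'
import numpy as np, cv2
from scipy.optimize import minimize, least_squares
from scipy.spatial.transform import Rotation as R
from bench import arm, viewer
C={n:viewer.get_calibration(n) for n in("top","side")}
def proj(n,P):
    c=C[n]; P=(np.atleast_2d(P)-c["origin"])@c["orientation"]
    q=P@c["camera_matrix"].T; return q[:,:2]/q[:,2:]
def ray(n,uv,z):
    c=C[n]; d=c["orientation"]@np.linalg.solve(c["camera_matrix"],[uv[0],uv[1],1]); o=c["origin"]
    return o+d*(z-o[2])/d[2]
def T(p,P):
    c,s=np.cos(p[2]),np.sin(p[2]); P=np.asarray(P,float); o=P.copy()
    o[:,0]=p[0]+c*P[:,0]-s*P[:,1]; o[:,1]=p[1]+s*P[:,0]+c*P[:,1]; return o
def box(x0,x1,y0,y1,z1): return np.array([[x,y,z] for x in(x0,x1) for y in(y0,y1) for z in(0,z1)],float)
KEEP=[box(0,.130,.031,.048,.022),box(0,.130,-.048,-.031,.022),box(.130,.148,-.048,.048,.022)]
STONE=[box(-.0205,.0205,-.0505,.0505,.025)]
def render(n,p,boxes,shape,S=8):
    # supersampled mask with cv2 subpixel shift
    m=np.zeros((shape[0]*4,shape[1]*4),np.uint8)
    for b in boxes:
        h=cv2.convexHull(((proj(n,T(p,b))+.5)*4-.5).astype(np.float32))
        cv2.fillConvexPoly(m,np.round(h*16).astype(np.int32),255,cv2.LINE_AA,4)
    return cv2.resize(m,(shape[1],shape[0]),interpolation=cv2.INTER_AREA)/255.
def fitmask(masks,p0,boxes,rois):
    def f(p):
        return sum(((render(n,p,boxes,m.shape)-m)[rois[n][1]:rois[n][3],rois[n][0]:rois[n][2]]**2).sum() for n,m in masks.items())
    s=np.array([.004,.004,.05]);best=None
    sim=np.vstack([p0]+[np.array(p0)+s*e for e in np.eye(3)])
    for _ in range(2):
        r=minimize(f,sim[0],method="Nelder-Mead",options=dict(initial_simplex=sim,xatol=1e-4,fatol=.01))
        sim=np.vstack([r.x]+[r.x-s*.5*e for e in np.eye(3)])
    return r.x,r.fun
def overlay(n,im,items,roi,k=5):
    x0,y0,x1,y1=roi
    c=cv2.resize(im[y0:y1,x0:x1],None,fx=k,fy=k,interpolation=cv2.INTER_CUBIC)
    E=[(0,1),(2,3),(4,5),(6,7),(0,2),(1,3),(4,6),(5,7),(0,4),(1,5),(2,6),(3,7)]
    for p,bs,col in items:
        for b in bs:
            q=((proj(n,T(p,b))-[x0,y0]+.5)*k-.5)
            for a,d in E: cv2.line(c,tuple(int(v) for v in q[a]),tuple(int(v) for v in q[d]),col,1)
    return c
E
cat > k.py <<'E'
from h import *
up=lambda q,o:(np.array(q)+.5)/5-.5+np.array(o)
# initial from corners
fl,fr=[ray("top",up(q,(200,95)),.022)for q in((80,277),(222,279))]
bl,br=[ray("top",up(q,(200,95)),.022)for q in((90,70),(231,70))]
print(np.linalg.norm(fl-fr),np.linalg.norm(bl-fl),fl,fr)
m=(fl+fr)/2; d=(bl+br)/2-m; p0=[m[0],m[1],np.arctan2(d[1],d[0])]
print(p0)
rois={"top":(210,98,252,158),"side":(155,205,220,245)}
ims={n:cv2.imread(f"pics/{n}0.png") for n in rois}
masks={}
for n,im in ims.items():
    a=cv2.cvtColor(im,cv2.COLOR_BGR2HSV); masks[n]=((a[...,1]>90)&(a[...,0]<25)).astype(float)
for sel in(["top"],["side"],["top","side"]):
    p,f=fitmask({n:masks[n]for n in sel},p0,KEEP,rois); print(sel,p,f)
up2=[ray("top",up(q,(200,95)),.025)for q in((143,347),(203,355),(155,497),(103,487))]
A=np.array(up2); print(A, [np.linalg.norm(A[i]-A[(i+1)%4]) for i in range(4)])
E
python3 k.py
```

```text
0.09403328063121912 0.1438008665637043 [0.60374451 0.18402452 0.022     ] [0.60420282 0.08999235 0.022     ]
[np.float64(0.6039736617945995), np.float64(0.1370084339473991), np.float64(-0.010952931583099847)]
['top'] [0.60512242 0.13622477 0.00201011] 201.86729719338717
['side'] [0.60408118 0.13805454 0.02262944] 226.62093041138024
['top', 'side'] [ 0.60505256  0.13777333 -0.00203229] 434.0232987312572
[[0.55642766 0.14039307 0.025     ]
 [0.55181762 0.10086144 0.025     ]
 [0.45709939 0.12922725 0.025     ]
 [0.46300432 0.16316102 0.025     ]] [np.float64(0.03979952518688732), np.float64(0.09887447620533173), np.float64(0.03444370174333309), np.float64(0.09615768569233309)]
```

Run:
```python
from h import *
im=cv2.imread("pics/top0.png"); a=cv2.cvtColor(im,cv2.COLOR_BGR2HSV)
print(a[125,214:250,1]); print(a[125,214:250,2]); print(a[140:156,218,1])
im=cv2.imread("pics/side0.png"); a=cv2.cvtColor(im,cv2.COLOR_BGR2HSV)
print(a[208:242,200,1]);
im=cv2.imread("pics/top0.png").astype(int)
print(im[180,218:245].tolist())
```

```text
[ 22  24  46  98 113 114 116 111  64  28  22  22  22  22  23  22  22  21
  20  20  20  20  20  20  20  24  60 104 111 111 108  86  42  23  21  23]
[195 171 145 175 201 201 203 188 174 188 199 201 201 201 201 198 183 157
 141 140 140 139 139 139 139 138 141 144 142 142 144 134 128 133 134 133]
[114 103  56  26  73 110 116 116 116 115 113  92  43  21  19  19]
[ 13  13  10  12 111 102  95 100 102 102 104 102  77  10  15  12  10  12
  12  10  10  39 110 106 104 104  96 101 101 102  81   7  12  12]
[[148, 158, 161], [152, 161, 164], [155, 165, 167], [155, 166, 169], [153, 164, 168], [155, 168, 172], [163, 178, 184], [167, 183, 189], [168, 184, 190], [168, 184, 190], [168, 185, 191], [170, 186, 193], [170, 186, 193], [169, 186, 192], [168, 184, 190], [165, 182, 187], [158, 173, 178], [135, 148, 150], [132, 142, 143], [153, 162, 165], [158, 168, 170], [157, 168, 170], [155, 165, 168], [152, 163, 167], [157, 168, 171], [161, 173, 176], [163, 174, 177]]
```

```bash
cat > k2.py <<'E'
from h import *
p0=[.605,.137,0]
rois={"top":(210,98,252,158),"side":(155,205,220,245)}
ims={n:cv2.imread(f"pics/{n}0.png") for n in rois}
masks={}
for n,im in ims.items():
    a=cv2.cvtColor(im,cv2.COLOR_BGR2HSV)
    s=np.clip((a[...,1].astype(float)-22)/80,0,1)*(a[...,0]<30)
    masks[n]=s
r={}
for sel in(["top"],["side"],["top","side"]):
    p,f=fitmask({n:masks[n]for n in sel},p0,KEEP,rois); print(sel,p,f); r[sel[0]+str(len(sel))]=p
st=[.507,.133,np.arctan2(-.1,-.03)]
A=np.array([[0.5564,.1404],[.5518,.1009],[.4571,.1292],[.4630,.1632]])
c=A.mean(0); d=A[:2].mean(0)-A[2:].mean(0); st=[c[0],c[1],np.arctan2(d[1],d[0])-np.pi/2]; print(st)
cv2.imwrite("pics/ovt.png",overlay("top",ims["top"],[(r["top1"],KEEP,(0,0,255)),(r["top2"],KEEP,(255,0,0)),(st,STONE,(0,0,255))],(200,95,260,205)))
cv2.imwrite("pics/ovs.png",overlay("side",ims["side"],[(r["side1"],KEEP,(0,0,255)),(r["top2"],KEEP,(255,0,0)),(st,STONE,(0,0,255))],(145,195,305,255)))
E
python3 k2.py
```

```text
['top'] [ 0.60289068  0.1378307  -0.01065606] 34.151905336889655
['side'] [ 0.6036194   0.14012396 -0.00258159] 112.79235588475586
['top', 'side'] [ 0.60331908  0.13881284 -0.01528771] 165.40460724240677
[np.float64(0.507075), np.float64(0.13342500000000002), np.float64(-1.8360584554628414)]
```

View pics/ovt.png

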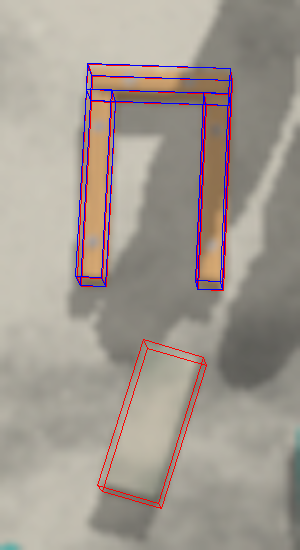

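View pics/ovs.png

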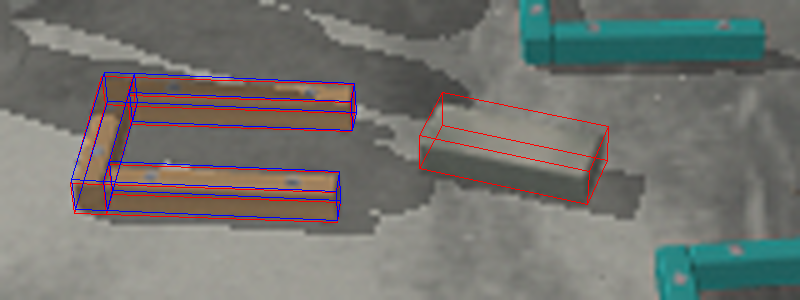

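```bash
cat >> h.py <<'E'
# stone fit from hand-picked corners (full-res px); corner key: (sx,sy,top) in stone frame with y inward (away from robot), x to the right
def fitstone(obs,p0):
    def f(p):
        r=[]
        for n,k,uv in obs:
            P=np.array([[.0205*k[0],.0505*k[1],.025*k[2]]]); r+=list((proj(n,T(p,P))[0]-uv))
        return r
    s=least_squares(f,p0,loss="soft_l1"); return s.x,np.round(np.array(s.fun).reshape(-1,2),2)
def inkeep(p,k):
    c,s=np.cos(k[2]),np.sin(k[2]); d=np.array([p[0]-k[0],p[1]-k[1]])
    return np.array([c*d[0]+s*d[1],-s*d[0]+c*d[1],p[2]+np.pi/2-k[2]])
K=np.array([.6030,.1383,-.0115])
E
cat > s0.py <<'E'
from h import *
u=lambda x,y,o:((np.array([x,y])+.5)/5-.5+np.array(o))
t=(200,95);s=(145,155)
ot=[("top",(-1,1,1),u(143,347,t)),("top",(1,1,1),u(203,355,t)),("top",(1,-1,1),u(156,498,t)),("top",(-1,-1,1),u(103,487,t))]
os=[("side",(1,1,1),u(440,307,s)),("side",(-1,1,1),u(422,345,s)),("side",(1,-1,1),u(603,337,s)),("side",(-1,-1,1),u(587,374,s)),("side",(-1,1,0),u(422,373,s)),("side",(-1,-1,0),u(586,403,s))]
for o in(ot,os,ot+os):
    p,r=fitstone(o,[.507,.1334,-1.836]); print(p,inkeep(p,K)); print(r.tolist())
print(T(p,[[.0205,.0505,0],[-.0205,.0505,0],[.0205,-.0505,0],[-.0205,-.0505,0]]))
print("statue bases",ray("top",(255,92),0),ray("top",(278,97),0),"turq",ray("top",(260,181),.022),ray("top",(291,180),.022),"wax",ray("top",(171,138),.02),"cap",ray("top",(156,174),.047))
E
python3 s0.py
```

```text
[ 0.5072284   0.13316686 -1.81645169] [-0.09570624 -0.00623415 -0.23415536]
[[-0.07, -1.42], [-0.05, 0.18], [0.89, 0.99], [-0.67, -0.08]]
[ 0.50774696  0.13872892 -1.80843391] [-0.09525167 -0.00066649 -0.22613759]
[[-0.19, -1.53], [-0.91, -0.4], [0.87, -1.19], [0.46, 0.43], [-0.78, 0.67], [0.42, 1.32]]
[ 0.50762766  0.1353526  -1.81498887] [-0.09533214 -0.00404396 -0.23269255]
[[-0.75, -1.55], [-0.73, 0.03], [0.25, 0.86], [-1.32, -0.2], [0.01, -2.32], [-0.79, -1.24], [0.94, -1.86], [0.45, -0.3], [-0.67, -0.18], [0.41, 0.59]]
[[0.55167312 0.10325124 0.        ]
 [0.56158581 0.14303489 0.        ]
 [0.4536695  0.12767031 0.        ]
 [0.46358219 0.16745396 0.        ]]
statue bases [0.81900742 0.05898718 0.        ] [ 0.80232468 -0.02084396  0.        ] turq [0.50229138 0.03490616 0.022     ] [ 0.50756485 -0.06634338  0.022     ] wax [0.64258119 0.33453006 0.02      ] cap [0.5140684  0.36828798 0.047     ]
```

```bash
python3 -m crank '[[[0.5,-1,0],0.4,0.3],[[1.1,-2.1,0],0.8,0.6],[[1.6,-3.2,0],1.2,1],[[2.1,-4.3,0],1.6,1],[[2.6,-5.4,0],2,1],[[3.2,-6.5,0],2.5,1],[[3.6,-7.5,0],2.9,1],[[4,-8.4,0],3.1,1]]' 20
```

```text
t: 1.1
tcp_pos: [0.4864, 0.1893, 0.2398]
tcp_rot: [[0.004, -0.0, -1.0], [1.0, -0.001, 0.004], [-0.001, -1.0, 0.0]]
contact_force: [0.7, 0.2, 0.4]
width: 0.0175
```

```bash
python3 -m crank '[[[0.4,-0.8,0],0,1],[[0.7,-1.6,0],0,1],[[1.07,-2.4,0],0,1],[[1.07,-2.4,-0.9],0,1],[[1.07,-2.4,-1.8],0,1],[[1.07,-2.4,-2.4],0,1],[[1.07,-2.4,-2.4],0,1],[[1.07,-2.4,-2.4],0,1]]'
python3 - <<'E'
from h import *
for n,r in(("top",(190,85,320,205)),("side",(145,155,305,275))):
    im=viewer.read_camera(n); cv2.imwrite(f"pics/{n}1.png",im); cv2.imwrite(f"pics/{n}1c.png",overlay(n,im,[],r))
E
```

```text
t: 2.1
tcp_pos: [0.5404, 0.0693, 0.1213]
tcp_rot: [[0.004, 0.001, -1.0], [1.0, -0.001, 0.004], [-0.001, -1.0, -0.001]]
contact_force: [-0.1, -0.1, -0.1]
width: 0.0003
```

View pics/top1c.png

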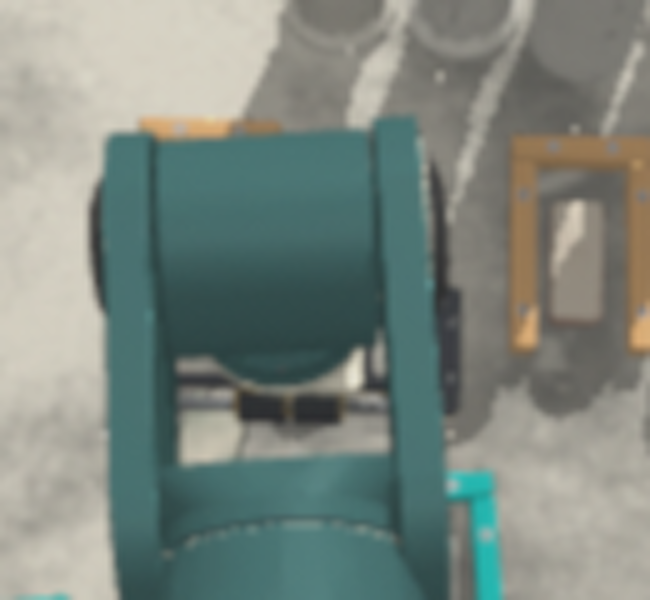

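View pics/side1c.png

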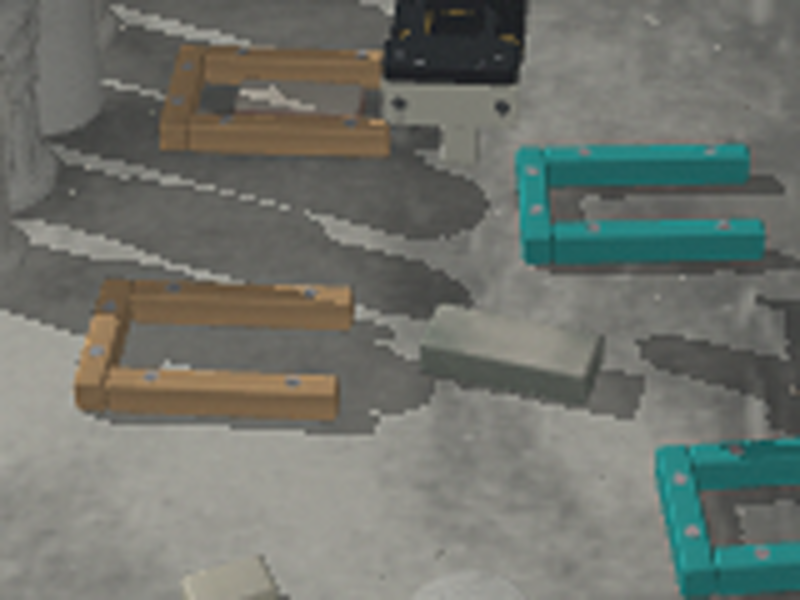

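```bash
python3 - <<'E'
from h import *
for d in(-.0175,0,.0175):
  print(d,(proj("side",[.5404,.0693+d,.0993])[0]-[145,155]+.5)*5-.5)
E
python3 -m crank '[[[0,0,-0.6],0,1],[[0,0,-1.1],0,1],[[0,0,-1.6],0,1],[[0,0,-1.86],0,1],[[0,0,-1.86],0,1],[[0,0.1,-1.86],0,1],[[0,0.2,-1.86],0,1],[[0,0.2,-1.86],0,1]]'
python3 - <<'E'
from h import *
for n,r in(("side",(145,155,305,275)),):
    im=viewer.read_camera(n); cv2.imwrite(f"pics/{n}2.png",im); cv2.imwrite(f"pics/{n}2c.png",overlay(n,im,[],r))
E
```

```text
-0.0175 [464.10791902 140.97197635]
0 [462.33167415 158.5745377 ]
0.0175 [460.51966723 176.53150035]
t: 3.2
tcp_pos: [0.5408, 0.0798, 0.0292]
tcp_rot: [[0.003, 0.003, -1.0], [1.0, -0.001, 0.003], [-0.001, -1.0, -0.003]]
contact_force: [0.3, 0.4, 0.2]
width: 0.0004
```

View pics/side2c.png

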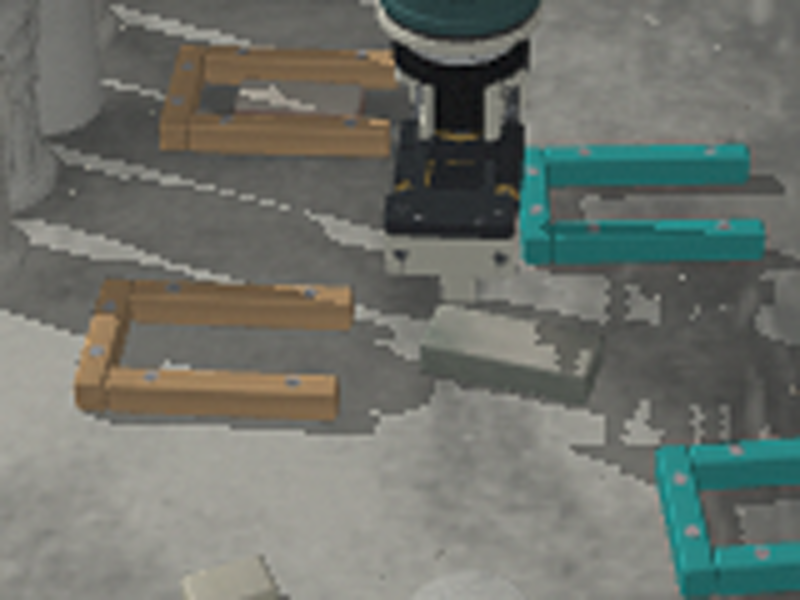

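```bash
python3 -m crank '[[[0,0.1,0],0,1],[[0,0.2,0],0,1],[[0,0.26,0],0,1],[[0,0.32,0],0,1],[[0,0.38,0],0,1],[[0,0.44,0],0,1],[[0,0.48,0],0,1],[[0,0.48,0],0,1]]'
python3 - <<'E'
from h import *
for n,r in(("side",(145,155,305,275)),):
    im=viewer.read_camera(n); cv2.imwrite(f"pics/{n}3.png",im); cv2.imwrite(f"pics/{n}3c.png",overlay(n,im,[],r))
E
```

```text
t: 4.25
tcp_pos: [0.5407, 0.1038, 0.029]
tcp_rot: [[0.003, 0.003, -1.0], [1.0, -0.001, 0.003], [-0.001, -1.0, -0.003]]
contact_force: [-1.3, -0.8, 0.5]
width: 0.0003
```

View pics/side3c.png

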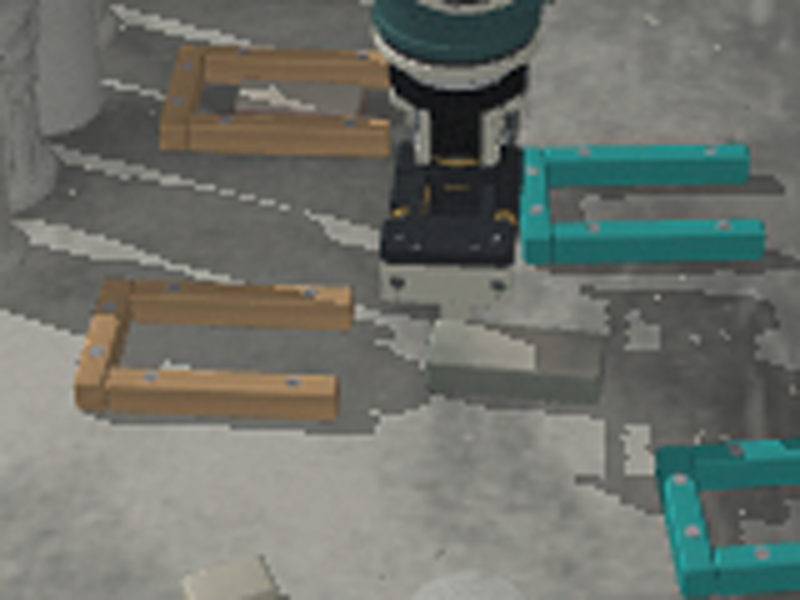

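```bash
python3 -m crank '[[[0,0.03,0],0,1],[[0,0.06,0],0,1],[[0,0.09,0],0,1],[[0,0.09,0],0,1],[[0,-0.1,0],0,1],[[0,-0.4,0],0,1],[[0,-0.7,0],0,1],[[0,-0.7,0.3],0,1]]'
python3 - <<'E'
from h import *
for n,r in(("side",(145,185,305,260)),):
    im=viewer.read_camera(n); cv2.imwrite(f"pics/{n}4.png",im); cv2.imwrite(f"pics/{n}4c.png",overlay(n,im,[],r))
E
```

```text
t: 5.3
tcp_pos: [0.5401, 0.0674, 0.0436]
tcp_rot: [[0.005, 0.001, -1.0], [1.0, -0.001, 0.005], [-0.001, -1.0, -0.001]]
contact_force: [-0.4, 0.3, -0.6]
width: 0.0004
```

View pics/side4c.png

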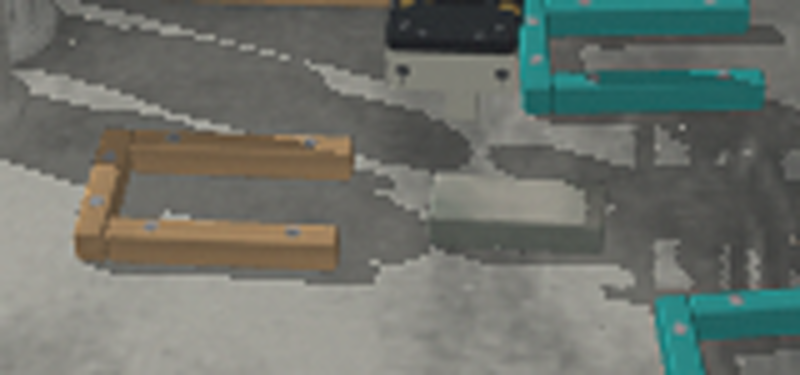

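Run:
```python
from h import *
im=cv2.imread("pics/side4.png"); c=overlay("side",im,[],(220,212,272,246),14); cv2.imwrite("pics/side4d.png",cv2.convertScaleAbs(c,alpha=1.5,beta=-60))
```

```text
(no output)
```

View pics/side4d.png

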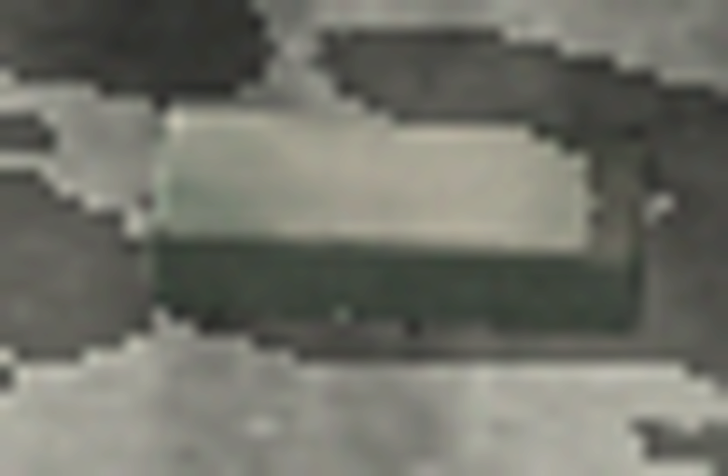

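Run:
```python
from h import *
u=lambda x,y:((np.array([x,y])+.5)/14-.5+np.array((220,212)))
os=[("side",(1,1,1),u(172,106)),("side",(-1,1,1),u(155,236)),("side",(1,-1,1),u(640,140)),("side",(-1,-1,1),u(640,258)),("side",(-1,1,0),u(158,320)),("side",(-1,-1,0),u(637,332))]
p,r=fitstone(os,[.507,.1384,-1.57]);print(p,r.tolist())
for K in([.6036,.1401,-.0026],[.6033,.1388,-.0153]): print(inkeep(p,K))
im=cv2.imread("pics/side4.png")
cv2.imwrite("pics/ov4.png",overlay("side",im,[(p,STONE,(0,0,255)),([.6036,.1401,-.0026],KEEP,(255,0,0))],(150,185,300,255)))
```

```text
[ 0.50404415  0.1484889  -1.59354946] [[-0.59, -0.29], [-0.7, -0.27], [1.09, -1.06], [0.59, -0.12], [-0.81, 0.43], [0.53, 1.28]]
[-0.09957733  0.00813003 -0.02015313]
[-0.09939247  0.00816922 -0.00745313]
```

View pics/ov4.png

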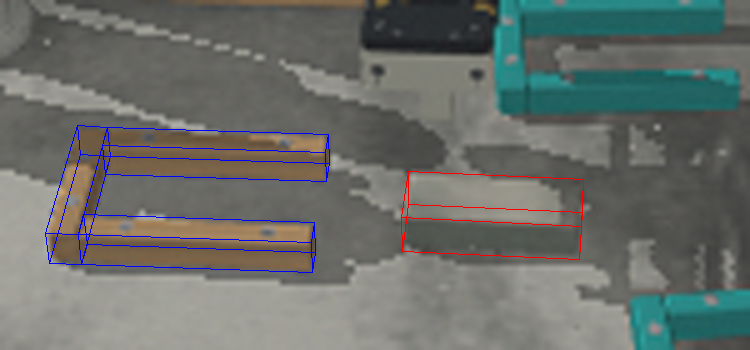

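```bash
python3 -m crank '[[[0,0,1],0,1],[[0,0,2],0,1],[[-0.72,1,2],0,1],[[-0.72,2.2,2],0,1],[[-0.72,3.4,2],0,1],[[-0.72,4.6,2],0,1],[[-0.72,5.8,2],0,1],[[-0.72,6.2,2],0,1]]'
python3 - <<'E'
from h import *
n="top"
im=viewer.read_camera(n); cv2.imwrite(f"pics/{n}5.png",im); c=overlay(n,im,[],(208,95,260,215),5); cv2.imwrite(f"pics/{n}5c.png",c)
E
```

```text
t: 6.35
tcp_pos: [0.5047, 0.3812, 0.1471]
tcp_rot: [[0.002, 0.004, -1.0], [1.0, 0.0, 0.002], [0.0, -1.0, -0.004]]
contact_force: [-0.3, -0.9, -0.1]
width: 0.0005
```

View pics/top5c.png

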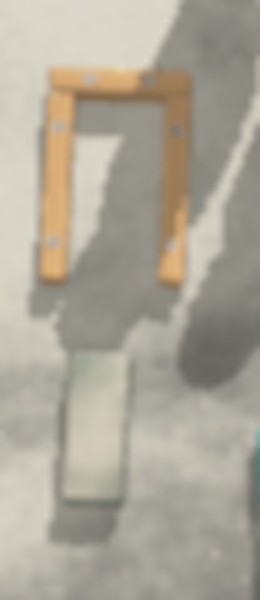

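Run:
```python
from h import *
u=lambda x,y:((np.array([x,y])+.5)/5-.5+np.array((208,95)))
o=[("top",(-1,1,1),u(71,350)),("top",(1,1,1),u(130,350)),("top",(1,-1,1),u(122,498)),("top",(-1,-1,1),u(62,495))]
p,r=fitstone(o,[.507,.1384,-1.57]);print(p,r.tolist())
k=np.array([.6029,.1378,-.0107]); print(inkeep(p,k))
im=cv2.imread("pics/top5.png")
cv2.imwrite("pics/ov5.png",overlay("top",im,[(p,STONE,(0,0,255)),(k,KEEP,(255,0,0))],(208,100,260,205),7)[:,:])
```

```text
[ 0.5058777   0.14305693 -1.59121806] [[-0.34, -0.83], [0.34, -0.35], [0.32, 0.48], [-0.32, 0.59]]
[-0.09707299  0.00421851 -0.00972173]
```

View pics/ov5.png

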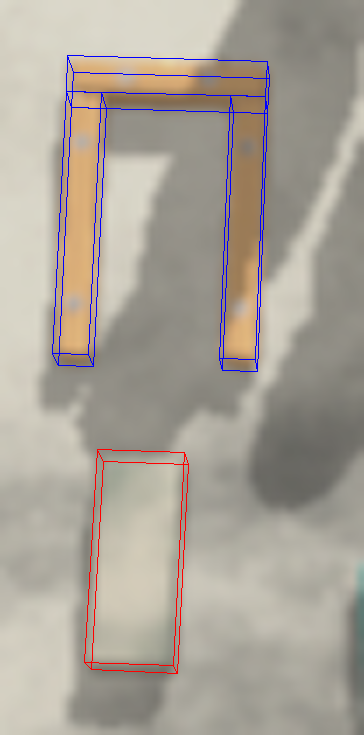

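```bash
python3 -m crank '[[[-0.13,-1.1,0],0,1],[[-0.13,-2.2,0],0,1],[[-0.13,-3.3,0],0,1],[[-0.13,-3.4,-0.3],0,1],[[-0.13,-3.4,-1.2],0,1],[[-0.13,-3.4,-2],0,1],[[-0.13,-3.4,-2.36],0,1],[[-0.13,-3.4,-2.36],0,1]]'
```

```text
t: 7.4
tcp_pos: [0.4979, 0.2116, 0.0284]
tcp_rot: [[0.002, 0.003, -1.0], [1.0, -0.0, 0.002], [-0.0, -1.0, -0.003]]
contact_force: [-0.2, -0.2, 0.6]
width: 0.0004
```

Target tcp y ≈ 0.1795 (−0.64 units); final stretch slow, then back off.

```bash
python3 -m crank '[[[0,-0.15,0],0,1],[[0,-0.3,0],0,1],[[0,-0.42,0],0,1],[[0,-0.48,0],0,1],[[0,-0.54,0],0,1],[[0,-0.59,0],0,1],[[0,-0.63,0],0,1],[[0,-0.64,0],0,1]]'
python3 -m crank '[[[0,0,0],0,1],[[0,0.3,0],0,1],[[0,0.6,0.2],0,1],[[0,0.6,1],0,1],[[0,1.7,1.6],0,1],[[0,2.8,1.6],0,1],[[0,3.9,1.6],0,1],[[0,4.2,1.6],0,1]]'
python3 - <<'E'
from h import *
n="top"
im=viewer.read_camera(n); cv2.imwrite(f"pics/{n}6.png",im); c=overlay(n,im,[],(208,95,260,205),7); cv2.imwrite(f"pics/{n}6c.png",c[:, :])
n="side"
im=viewer.read_camera(n); cv2.imwrite(f"pics/{n}6.png",im); c=overlay(n,im,[],(150,195,300,255),5); cv2.imwrite(f"pics/{n}6c.png",c)
E
```

```text
t: 8.4
tcp_pos: [0.4979, 0.1797, 0.0284]
tcp_rot: [[0.002, 0.003, -1.0], [1.0, 0.0, 0.002], [0.0, -1.0, -0.003]]
contact_force: [-0.4, 1.1, -0.9]
width: 0.0006
t: 9.4
tcp_pos: [0.497, 0.3934, 0.1088]
tcp_rot: [[-0.001, 0.003, -1.0], [1.0, 0.001, -0.001], [0.001, -1.0, -0.003]]
contact_force: [1.0, -1.4, -0.0]
width: 0.0003
```

View pics/top6c.png

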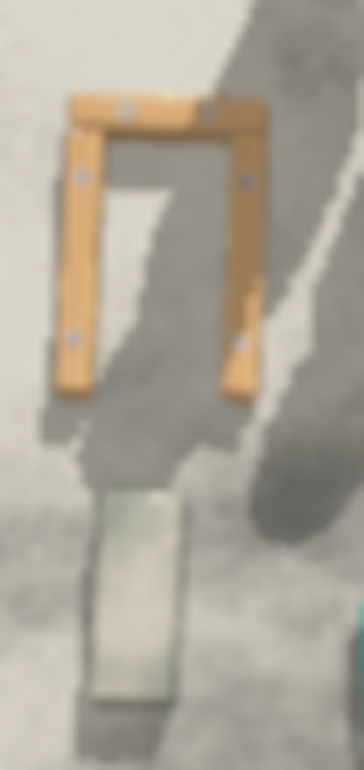

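View pics/side6c.png

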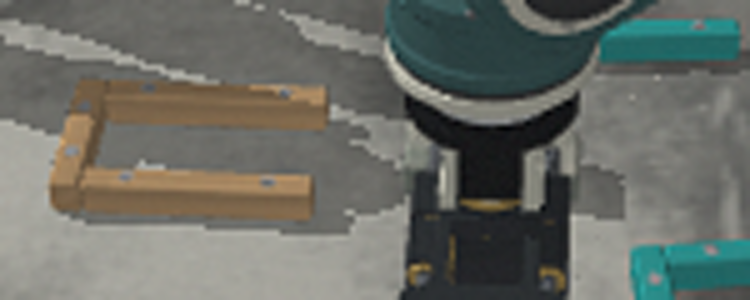

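Run:
```python
import cv2,numpy as np
a=cv2.imread("pics/top5.png",0).astype(np.float32);b=cv2.imread("pics/top6.png",0).astype(np.float32)
for r in((150,164),(164,180),(180,198)):
    A=a[r[0]:r[1],214:240];B=b[r[0]:r[1],214:240]
    print(r,cv2.phaseCorrelate(A,B), np.abs(A-B).mean())
print(a[175,214:240].astype(int));print(b[175,214:240].astype(int))
print(a[188,214:240].astype(int));print(b[188,214:240].astype(int))
```

```text
(150, 164) ((0.46546830373663894, 0.46524687641118145), 1.0002626719666117) 0.73351645
(164, 180) ((0.436150413969429, -0.3869524980521515), 1.014663971684597) 2.0456731
(180, 198) ((0.3683285754653234, -0.02431815268153059), 1.0059253443415763) 2.9252136
[177 177 175 173 173 161 139 151 178 185 187 188 192 196 197 196 194 189
 181 160 155 169 171 171 169 167]
[176 176 175 172 174 171 151 143 168 184 186 187 191 194 197 197 194 190
 183 163 154 168 170 170 169 167]
[202 205 202 197 173 145 152 174 188 190 192 193 194 193 191 188 183 174
 155 162 183 183 179 177 179 181]
[201 203 201 199 194 170 141 161 185 188 189 191 192 192 190 189 185 177
 159 159 177 181 178 177 177 180]
```

```bash
python3 -m crank '[[[0.02,-1.1,0],0,1],[[0.02,-2.2,0],0,1],[[0.02,-3.3,0],0,1],[[0.02,-3.8,0],0,1],[[0.02,-3.8,-0.8],0,1],[[0.02,-3.8,-1.61],0,1],[[0.02,-4,-1.61],0,1],[[0.02,-4.1,-1.61],0,1]]'
```

```text
t: 10.5
tcp_pos: [0.4988, 0.1856, 0.0297]
tcp_rot: [[0.001, 0.004, -1.0], [1.0, 0.0, 0.001], [0.0, -1.0, -0.004]]
contact_force: [-0.6, -0.7, 0.1]
width: 0.0003
```

```bash
python3 -m crank '[[[0,-0.06,0],0,1],[[0,-0.12,0],0,1],[[0,-0.17,0],0,1],[[0,-0.19,0],0,1],[[0,-0.19,0],0,1],[[0,0.1,0],0,1],[[0,0.4,0],0,1],[[0,0.4,0],0,1]]'
python3 -m crank '[[[0,0,1],0,1],[[0,0,1.6],0,1],[[-0.8,-0.5,1.6],0,1],[[-1.6,-1.2,1.6],0,1],[[-1.7,-1.3,1.2],0,1],[[-1.7,-1.3,0.6],0,1],[[-1.7,-1.3,0],0,1],[[-1.7,-1.3,0],0,1]]'
python3 - <<'E'
from h import *
n="side"
im=viewer.read_camera(n); cv2.imwrite(f"pics/{n}7.png",im); c=overlay(n,im,[],(150,185,310,275),5); cv2.imwrite(f"pics/{n}7c.png",c)
E
```

```text
t: 11.5
tcp_pos: [0.4986, 0.2068, 0.0295]
tcp_rot: [[-0.001, 0.003, -1.0], [1.0, 0.0, -0.001], [0.0, -1.0, -0.003]]
contact_force: [1.0, -1.0, -0.8]
width: 0.0004
t: 12.5
tcp_pos: [0.4125, 0.1416, 0.0271]
tcp_rot: [[-0.001, -0.001, -1.0], [1.0, -0.001, -0.001], [-0.001, -1.0, 0.001]]
contact_force: [-0.9, 0.3, 0.6]
width: 0.0006
```

View pics/side7c.png

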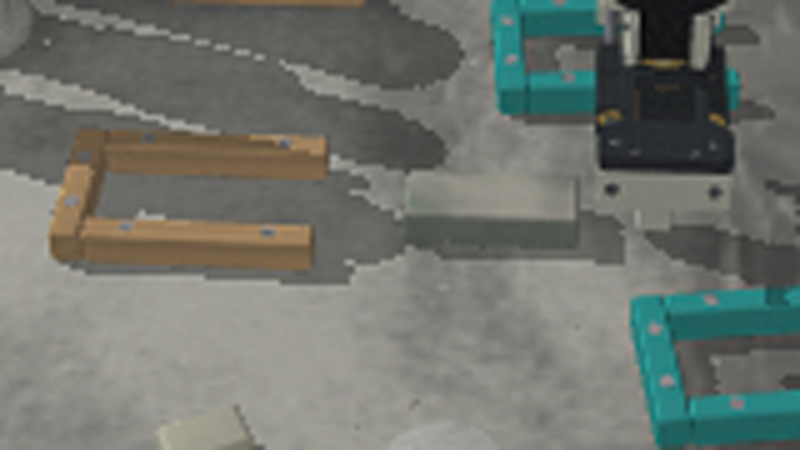

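```bash
python3 -m crank '[[[0.2,-0.05,0.02],-0.06,1],[[0.4,-0.05,0.02],-0.06,1],[[0.6,-0.05,0.02],-0.06,1],[[0.75,-0.05,0.02],-0.06,1],[[0.9,-0.05,0.02],-0.06,1],[[1.05,-0.05,0.02],-0.06,1],[[1.2,-0.06,0.02],-0.06,1],[[1.3,-0.06,0.02],-0.06,1]]'
python3 - <<'E'
from h import *
n="side"
im=viewer.read_camera(n); cv2.imwrite(f"pics/{n}8.png",im); c=overlay(n,im,[],(150,185,310,275),5); cv2.imwrite(f"pics/{n}8c.png",c)
E
```

```text
t: 13.55
tcp_pos: [0.4787, 0.1388, 0.0298]
tcp_rot: [[0.007, 0.001, -1.0], [1.0, -0.001, 0.007], [-0.001, -1.0, -0.001]]
contact_force: [-4.2, 0.3, 4.1]
width: 0.0004
```

View pics/side8c.png

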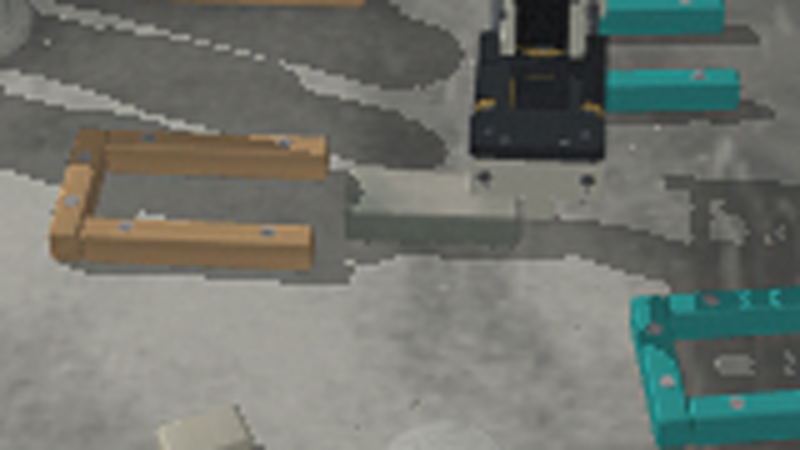

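```bash
python3 -m crank '[[[0.15,0,0],0,1],[[0.3,0,0],0,1],[[0.45,0,0],0,1],[[0.6,0,0],0,1],[[0.75,0,0],0,1],[[0.85,-0.01,0],0,1],[[0.95,-0.01,0],0,1],[[1,-0.01,0],0,1]]'
python3 - <<'E'
from h import *
n="side"
im=viewer.read_camera(n); cv2.imwrite(f"pics/{n}9.png",im); c=overlay(n,im,[],(150,185,310,275),5); cv2.imwrite(f"pics/{n}9c.png",c)
E
```

```text
t: 14.6
tcp_pos: [0.5294, 0.1383, 0.0298]
tcp_rot: [[0.007, 0.001, -1.0], [1.0, -0.001, 0.007], [-0.001, -1.0, -0.001]]
contact_force: [-2.4, 1.3, 0.7]
width: 0.0002
```

View pics/side9c.png

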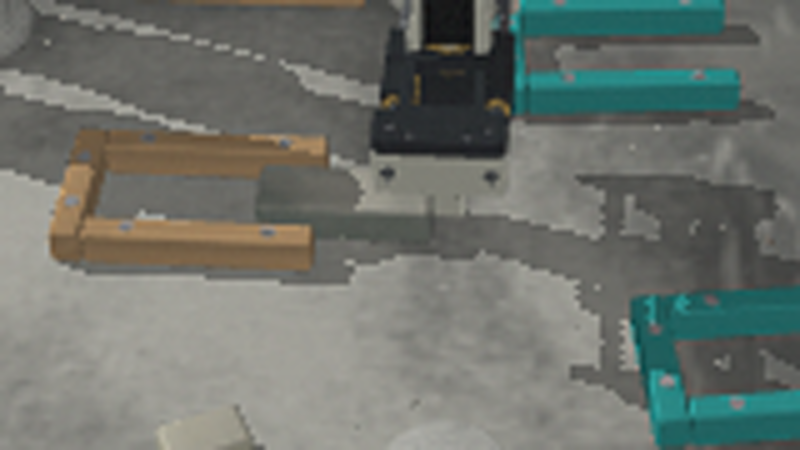

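```bash
python3 -m crank '[[[0.15,0,0],0,1],[[0.3,0,0],0,1],[[0.45,0,0],0,1],[[0.6,0,0],0,1],[[0.75,0,0],0,1],[[0.85,0,0],0,1],[[0.95,0,0],0,1],[[1,0,0],0,1]]'
python3 - <<'E'
from h import *
n="side"
im=viewer.read_camera(n); cv2.imwrite(f"pics/{n}10.png",im); c=overlay(n,im,[],(150,195,240,255),8); cv2.imwrite(f"pics/{n}10c.png",c)
n="top"
im=viewer.read_camera(n); cv2.imwrite(f"pics/{n}10.png",im); c=overlay(n,im,[],(200,95,260,185),6); cv2.imwrite(f"pics/{n}10c.png",c)
E
```

```text
t: 15.65
tcp_pos: [0.5798, 0.1383, 0.0299]
tcp_rot: [[0.007, 0.001, -1.0], [1.0, -0.001, 0.007], [-0.001, -1.0, -0.001]]
contact_force: [-6.0, -0.8, 4.3]
width: 0.0002
```

View pics/side10c.png

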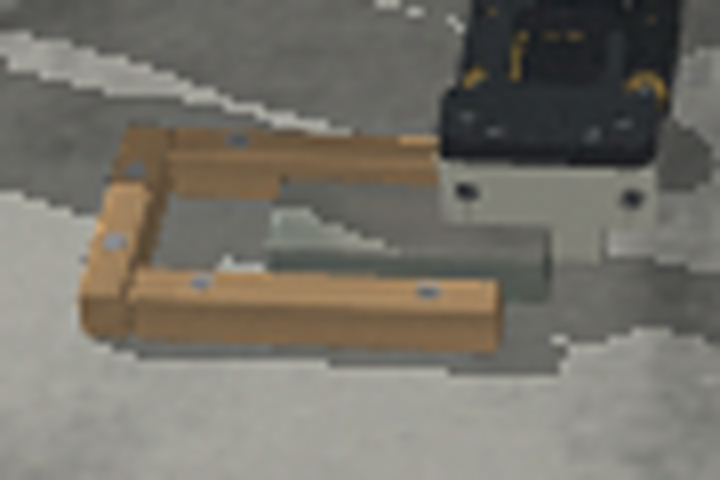

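View pics/top10c.png

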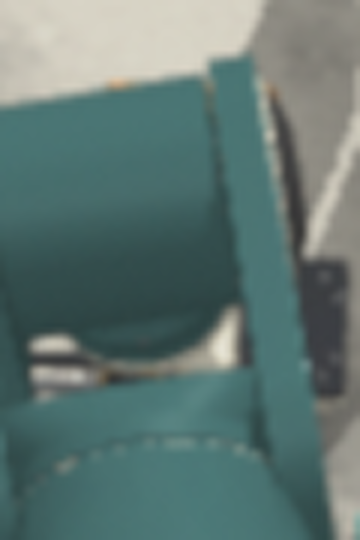

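Run:
```python
from h import *
k=np.array([.6036,.1401,-.0026])
k2=np.array([.6033,.1388,-.0153])
im=cv2.imread("pics/side10.png")
for kk in(k,k2):
  for off in(-.018,-.015,-.012):
    st=T(kk,[[off+.0505,-.001,0]])[0]
    p=[st[0],st[1],kk[2]-np.pi/2]
    q=lambda P:((proj("side",P)-[150,195]+.5)*8-.5).round().tolist()
    print(off,"nearleft top/bot",q(T(p,[[-.0205,-.0505,.025],[-.0205,-.0505,0]])),"farleft top",q(T(p,[[-.0205,.0505,.025],[.0205,.0505,.025]])),"rail",q(T(kk,[[0,.048,.022],[0,.031,.022],[0,.048,0]])))
```

```text
-0.018 nearleft top/bot [[558.0, 250.0], [559.0, 304.0]] farleft top [[272.0, 241.0], [289.0, 167.0]] rail [[499.0, 309.0], [504.0, 277.0], [501.0, 356.0]]
-0.015 nearleft top/bot [[549.0, 250.0], [551.0, 304.0]] farleft top [[263.0, 240.0], [281.0, 167.0]] rail [[499.0, 309.0], [504.0, 277.0], [501.0, 356.0]]
-0.012 nearleft top/bot [[541.0, 250.0], [543.0, 303.0]] farleft top [[255.0, 240.0], [272.0, 167.0]] rail [[499.0, 309.0], [504.0, 277.0], [501.0, 356.0]]
-0.018 nearleft top/bot [[558.0, 249.0], [560.0, 302.0]] farleft top [[273.0, 236.0], [291.0, 163.0]] rail [[498.0, 306.0], [504.0, 274.0], [500.0, 353.0]]
-0.015 nearleft top/bot [[549.0, 248.0], [551.0, 302.0]] farleft top [[265.0, 236.0], [283.0, 163.0]] rail [[498.0, 306.0], [504.0, 274.0], [500.0, 353.0]]
-0.012 nearleft top/bot [[541.0, 248.0], [543.0, 301.0]] farleft top [[256.0, 236.0], [275.0, 162.0]] rail [[498.0, 306.0], [504.0, 274.0], [500.0, 353.0]]
```

Run:
```python
from h import *
kk=np.array([.6036,.1401,-.0026])
im=cv2.imread("pics/side10.png")
st=T(kk,[[.0350,-.001,0]])[0]; p=[st[0],st[1],kk[2]-np.pi/2]
c=overlay("side",im,[],(155,205,225,245),11);d=overlay("side",im,[(p,STONE,(0,0,255)),(kk,KEEP,(255,0,0))],(155,205,225,245),11)
cv2.imwrite("pics/s10z.png",cv2.convertScaleAbs(c,alpha=1.6,beta=-50)); cv2.imwrite("pics/s10o.png",d)
```

```text
(no output)
```

View pics/s10z.png

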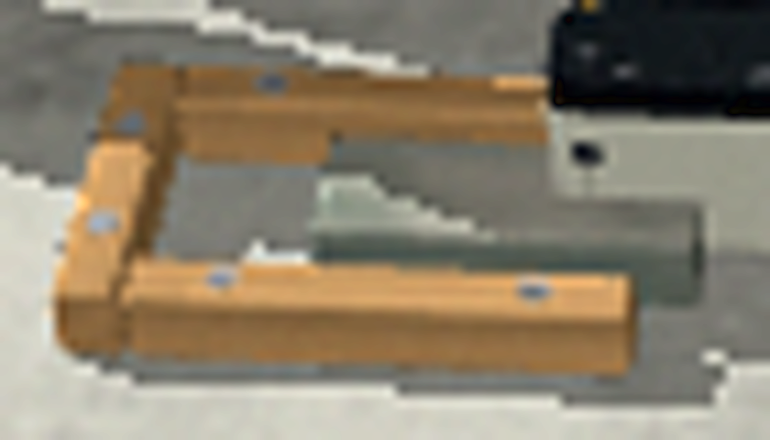

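View pics/s10o.png

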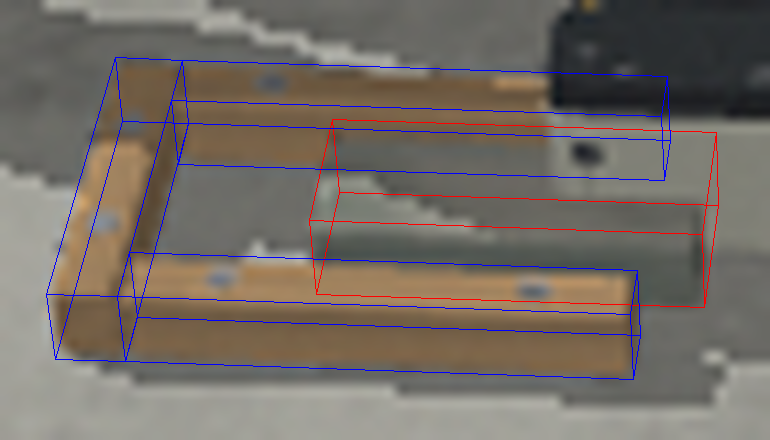

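```bash
python3 -m crank '[[[0.06,0,0],0,1],[[0.12,0,0],0,1],[[0.18,0,0],0,1],[[0.24,0,0],0,1],[[0.28,0,0],0,1],[[0.3,0,0],0,1],[[0.3,0,0],0,1],[[0.3,0,0],0,1]]'
python3 -m crank '[[[-0.3,0,0],0,1],[[-0.8,0,0],0,1],[[-1.2,0,0.4],0,1],[[-1.2,1,1.6],0,1],[[-1.2,2.1,1.6],0,1],[[-1.2,3.2,1.6],0,1],[[-1.4,4.2,1.6],0,1],[[-1.5,4.8,1.6],0,1]]'
python3 - <<'E'
from h import *
k=[.6029,.1378,-.0107]
n="side"
im=viewer.read_camera(n); cv2.imwrite(f"pics/{n}11.png",im); c=overlay(n,im,[],(155,205,225,245),11); cv2.imwrite(f"pics/{n}11c.png",cv2.convertScaleAbs(c,alpha=1.6,beta=-50))
n="top"
im=viewer.read_camera(n); cv2.imwrite(f"pics/{n}11.png",im); c=overlay(n,im,[],(205,100,255,160),9); cv2.imwrite(f"pics/{n}11c.png",c)
E
```

```text
t: 16.75
tcp_pos: [0.595, 0.1382, 0.0298]
tcp_rot: [[0.007, 0.002, -1.0], [1.0, -0.001, 0.007], [-0.001, -1.0, -0.002]]
contact_force: [0.1, -0.8, 0.3]
width: 0.0006
t: 17.75
tcp_pos: [0.5185, 0.3802, 0.1098]
tcp_rot: [[0.006, 0.002, -1.0], [1.0, -0.001, 0.006], [-0.001, -1.0, -0.002]]
contact_force: [1.1, -0.4, 0.5]
width: 0.0004
```

View pics/side11c.png

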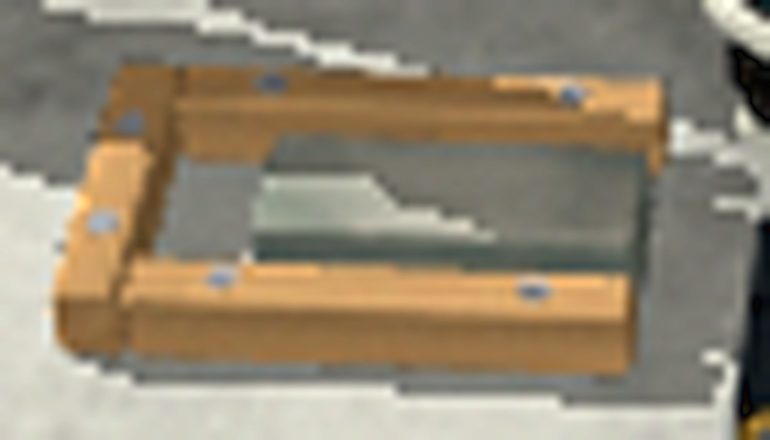

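View pics/top11c.png

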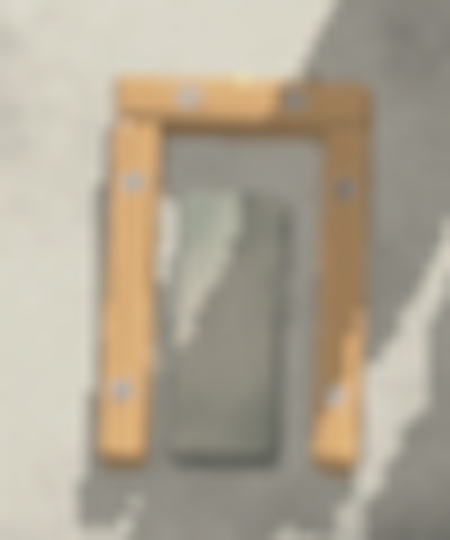

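Run:
```python
from h import *
for n,kk,roi in(("side",np.array([.6034,.1395,-.009]),(155,205,225,245)),("top",np.array([.6029,.1378,-.0107]),(205,100,255,160))):
    im=cv2.imread(f"pics/{n}11.png")
    st=T(kk,[[.0505,.0025,0]])[0]; p=[st[0],st[1],kk[2]-np.pi/2]
    cv2.imwrite(f"pics/{n}11o.png",cv2.convertScaleAbs(overlay(n,im,[(p,STONE,(0,0,255)),(kk,KEEP,(255,0,0))],roi,11 if n=="side" else 9),alpha=1.3,beta=-30))
im=cv2.imread("pics/top11.png").astype(int)
for c in(218,227,230,233,241,242): print(c,im[140:158,c].sum(1)//3)
```

```text
218 [170 173 176 171 168 170 172 173 172 170 141 114 126 136 139 142 145 162]
227 [139 139 137 135 131 130 130 132 133 128 108 101 124 135 135 138 139 141]
230 [139 139 137 136 134 130 129 128 129 126 109 101 122 134 136 138 137 138]
233 [136 135 133 129 125 122 120 119 119 118 104 100 126 139 140 138 136 135]
241 [125 125 129 142 154 156 163 169 170 169 152 123 120 133 136 137 140 138]
242 [126 129 145 167 177 176 173 173 174 172 157 126 117 131 136 141 157 165]
```

View pics/side11o.png

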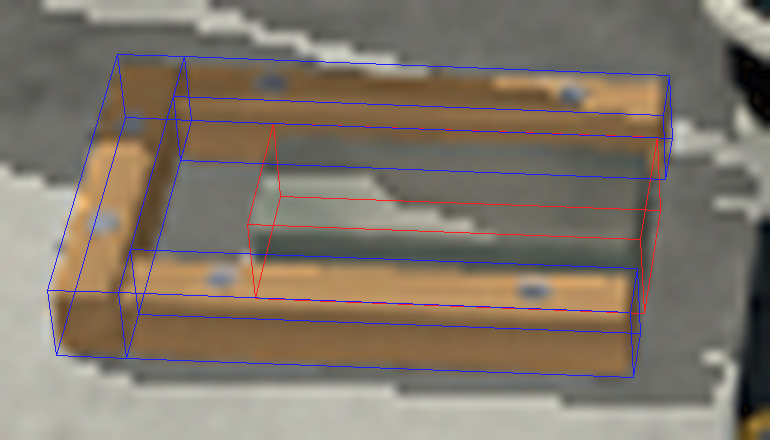

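View pics/top11o.png

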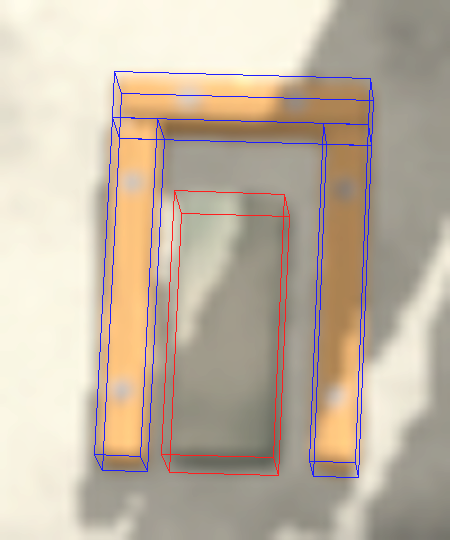

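```bash
python3 -m crank '[[[0,-1.1,0],0,1],[[0,-2.2,0],0,1],[[0,-3.3,0],0,1],[[0.2,-4.4,0],0,1],[[0.6,-4.84,0],0,1],[[0.6,-4.84,-0.8],0,1],[[0.6,-4.84,-1.59],0,1],[[0.6,-4.84,-1.59],0,1]]'
```

```text
t: 18.85
tcp_pos: [0.5463, 0.1373, 0.0277]
tcp_rot: [[0.005, -0.002, -1.0], [1.0, -0.001, 0.005], [-0.001, -1.0, 0.002]]
contact_force: [-0.5, 0.4, -0.1]
width: 0.0006
```

```bash
python3 -m crank '[[[0.25,0.02,0.04],0,1],[[0.5,0.02,0.04],0,1],[[0.7,0.02,0.04],0,1],[[0.84,0.02,0.04],0,1],[[0.92,0.02,0.04],0,1],[[0.98,0.02,0.04],0,1],[[1.01,0.02,0.04],0,1],[[1.01,0.02,0.04],0,1]]'
python3 -m crank '[[[-0.3,0,0],0,1],[[-0.8,0,0],0,1],[[-1.2,0,0.4],0,1],[[-1.2,1,1.6],0,1],[[-1.2,2.1,1.6],0,1],[[-1.2,3.2,1.6],0,1],[[-1.4,4.2,1.6],0,1],[[-1.5,4.8,1.6],0,1]]'
python3 - <<'E'
from h import *
n="side"
im=viewer.read_camera(n); cv2.imwrite(f"pics/{n}12.png",im); c=overlay(n,im,[],(155,205,225,245),11); cv2.imwrite(f"pics/{n}12c.png",cv2.convertScaleAbs(c,alpha=1.6,beta=-50))
n="top"
im=viewer.read_camera(n); cv2.imwrite(f"pics/{n}12.png",im); c=overlay(n,im,[],(205,100,255,160),9); cv2.imwrite(f"pics/{n}12c.png",c)
im=im.astype(int)
for c in(218,227,230,233,241,242): print(c,im[140:158,c].sum(1)//3)
E
```

```text
t: 19.85
tcp_pos: [0.5968, 0.1384, 0.0297]
tcp_rot: [[0.005, -0.003, -1.0], [1.0, -0.001, 0.005], [-0.001, -1.0, 0.003]]
contact_force: [-0.9, -0.4, -0.4]
width: 0.0001
t: 20.85
tcp_pos: [0.5202, 0.3803, 0.1096]
tcp_rot: [[0.004, -0.003, -1.0], [1.0, -0.001, 0.004], [-0.001, -1.0, 0.003]]
contact_force: [1.8, 0.1, -0.2]
width: 0.0003
218 [170 173 176 171 168 170 172 173 173 170 141 115 126 136 139 142 144 162]
227 [139 138 137 133 130 130 131 133 132 120 102 114 133 136 135 137 139 141]
230 [139 138 137 135 131 129 128 129 129 120 104 113 130 135 137 137 137 139]
233 [136 134 131 128 123 121 119 118 118 113 101 114 134 140 140 139 136 134]
241 [124 125 130 142 154 155 163 170 171 169 152 123 120 132 136 137 140 139]
242 [126 128 146 167 177 176 173 173 174 173 156 126 118 131 136 141 158 165]
```

View pics/side12c.png

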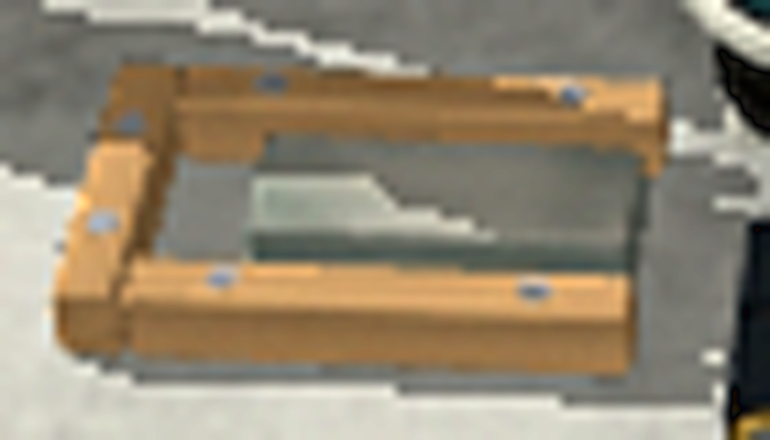

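View pics/top12c.png

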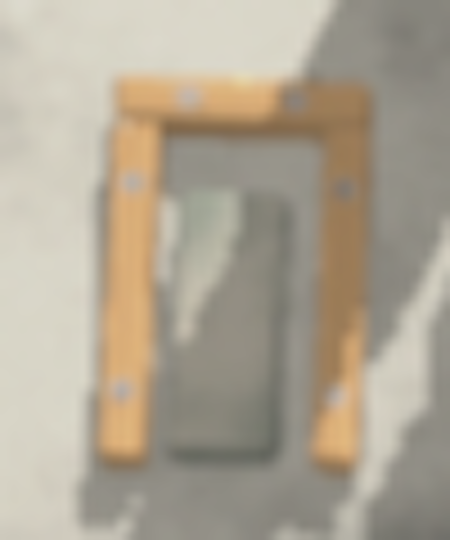

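View pics/top12.png

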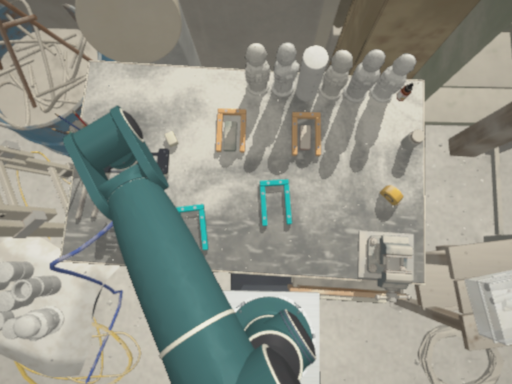

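```bash
python3 -m crank '[[[0,0,0.8],0,1],[[0,0,1.6],0,1],[[-0.5,0.5,2],0,1],[[-1,1,2],0,1],[[-1.5,1.5,2],0,1],[[-2,2,2],0,1],[[-2.2,2.4,2],0,1],[[-2.2,2.4,2],0,1]]'
python3 - <<'E'
from h import *
for n in("side","top"):
    im=viewer.read_camera(n); cv2.imwrite(f"pics/{n}13.png",im)
s=arm.get_state(); print(s["t"],abs(s["joint_velocities"]).max(),s["contact_force"])
E
```

```text
t: 21.95
tcp_pos: [0.4099, 0.5009, 0.2094]
tcp_rot: [[0.002, -0.003, -1.0], [1.0, -0.001, 0.002], [-0.001, -1.0, 0.003]]
contact_force: [0.1, 0.0, -0.9]
width: 0.0005
22.05 0.6300895742475997 [ 0.39321011 -0.54671501 -0.09941106]
```

View pics/side13.png

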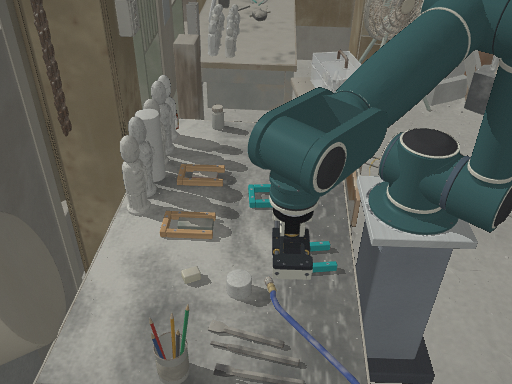

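View pics/top13.png

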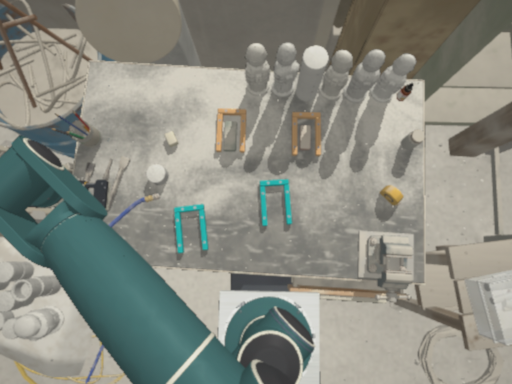

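The stone lies in the empty keeper (top 230,133). The cap (156,174), wax block (171,138), tape measure (391,195) and red stone (306,137) are where they were. The arm is clear.

```bash
python3 -c "
from bench import arm
print(arm.sign_off())"
```

```text
the job is handed in; nothing more can be done
None
```

The grey stone is in the empty keeper, lengthwise between the rails, with its near end about 2 mm inside the rail fronts. The job is handed in, at about 22 s of the 56 s allowed.

- **How it was done:** I squared the stone up with nudges from the right and left, using the closed fingertips. I then pushed its near end in several slow strokes. The force readings at the ends of the moves stayed around 6 N or less. Afterwards I backed the arm off, well clear of everything.
- **Last checks:**
  - In the last close-up views (top and side), taken after the final push, there is a gap on both sides of the stone. It is about 7 mm on the left and 12 mm on the right, so the stone sits slightly left of the lane's centre.
  - The cap, wax block, tape measure and red stone show no visible change from the first pictures.
- **Disagreements:** The two cameras differed by a few millimetres on sideways position. For the depth in the lane, the top view put the near end clearly inside, while the side view, taken before the last 2 mm nudge, put it about level. The 2 mm figure is good to roughly ±1 mm.

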